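Fish the scraper out from under the drip tray's covers

TASK

The blue plastic scraper has slipped into the drip tray, and both its ends lie under the clear cover plates. Without wrenching it against the covers, work it out by bringing it slantwise, one end first, up through the short opening between the plates, then finish still holding it in the gripper, at rest in the air with all of it at least 5 cm above the covers. Leave the tins, the dish of thumbtacks and the mallet where they are.

Things in the scene. Friction and masses are not known exactly. Their poses are not given: they have to be found in the camera images.
- tray: Fixed aluminium drip tray, 138 x 428 mm outside, 62 mm high. Origin at the centre of its underside, x across, y along it, z up. Inside 130 mm wide (x), 420 mm long (y), walls 4 mm, floor top 4 mm above the origin. A rigid clear plate 4 mm thick (underside 58 mm, top 62 mm above the origin) is screwed over each end, covering all that is over 80 mm from the centre along y.
- tray_opening (a point): Centre of the tray's only opening, level with the top of the cover plates (62 mm above the tray's underside); axes as the tray's. The opening is 160 mm long (y) by 130 mm wide (x), marked by an orange strip on each plate's edge. The space under each plate is open, 54 mm high and runs 130 mm on along y.
- scraper_mid (a point): Loose stiff blue plastic scraper, 250 mm long, about 90 g, flat on the tray floor roughly along the tray, both ends at least 20 mm under the plates. Point at the middle of its length, half-way up the handle (11 mm above its underside); y towards the blade, x across, z up. Centre of mass within 15 mm.
- blade_tip (a point): Middle of the scraper's blade edge, 125 mm along +y from scraper_mid and 2.5 mm above the underside.
- handle_tip (a point): End of the scraper's handle, 125 mm along -y from scraper_mid, half-way up the handle.
- scraper: The scraper; origin on its underside, 11 mm below scraper_mid, same axes. The straight handle is 26 mm wide (x), 22 mm thick, from y = -125 to y = +47 mm; the blade, 56 mm wide and 5 mm thick, flush with the underside, runs on to y = +125 mm.
- covers: The two clear acrylic cover plates, one part with the tray; same origin and axes as the tray. They do not move; do not force the scraper against them.
- tin_a: Bystander: closed silver tin, 62 mm across, 50 mm high, origin at the centre of its underside. Leave alone.
- tin_b: Bystander: a second tin like tin_a. Leave alone.
- dish: Bystander: white ceramic dish of thumbtacks, 80 mm across, 26 mm high, origin at the centre of its underside. Leave alone.
- mallet: Bystander: wooden mallet lying down, 44 mm high; origin under the centre of its head (44 x 75 mm), handle 18 mm thick reaching 190 mm along +y. Leave alone.

How it is judged:
By the outcome, as a careful person would: the job done as asked, in the order asked, and still so for the second after the job is handed in, while the arm keeps its last pose, push and grip.
It also fails if it takes over 45 s, if anything falls off the work surface, if the arm or the gripper's body presses on something with over 40 N, if the wrist force passes 120 N, or if a joint passes its speed limit or range.

ROBOT

A 7-joint arm with a two-finger parallel gripper is mounted at the origin on the work surface. World frame = base frame: x ahead of the robot, y to its left, z up, the work surface at z = 0. Lengths are in m, angles in rad, forces in N, time in s.
With the tool pointing down it reaches from about 0.425 to 0.925 m from the base axis. Payload 6.8 kg.
Tool frame: the origin (TCP) lies at the very end of the fingers, on their centre line; the grasp point (between the pads) lies 19 mm behind it (bot.grasp_offset is the distance from the TCP to the grasp point, in m); z points along the fingers, y is the direction in which the jaws open and shut (so a half turn about z gives the same grasp; the last joint's range is limited). The gripper opens to 85 mm and grips with 20 to 120 N. Pads are 22 mm wide; open, the fingers measure 114 mm over their backs; the gripper's body (76 mm by 85 mm) begins 54 mm behind the grasp point. The pads swing forward as they close: fully open they stand 13 mm farther back than shut.
Start: joints at [1.014, 0.477, 0.022, 1.555, -0.011, 1.109, -0.083], TCP at [0.293, -0.608, 0.205] pointing down, gripper open.
Joint ranges: [-2.96, 2.96], [-0.34, 2.1], [-1.41, 1.46], [0.24, 2.44], [-1.37, 4.51], [0.17, 1.92], [-2.96, 2.96]. Speed limits (rad/s): [2.39, 2.39, 3.14, 3.14, 3.14, 3.14, 3.14].

INTERFACE

Orientations are given as a unit quaternion [w, x, y, z].
In Python, from station import monitor, cams, bot, finder gives the robot as it stands.
- The arm moves only by the tool jog_arm, never from a script. Its argument "plan" is a list of rows, each an object of numbers: "x", "y", "z": the shift along the tool's x, y, z as a fraction of full scale; "wx", "wy", "wz": the turn, a rotation vector about the tool's x, y, z as a fraction of full scale. A call has 1 to 12 rows; each row is the pose to reach, as a shift and turn from the pose measured when the call began, along the tool's axes at that moment, turning the shorter way round; what a row does not reach only later rows make up. Full scale, the value 1, is 20 cm for a shift and 180 degrees for a turn. A row lasts 1/12 s, in which the tool goes at most 41.7 mm and 7.16 degrees, less where a joint would pass 70% of its speed; a pose out of reach is approached as far as the arm can. A call with a number of a shift or a turn outside -1 to 1 is refused whole. A call with a gripper value outside its range is refused whole. "hand" is the opening, from -1 (shut) to 1 (fully open), set as the call begins (left out, the last holds). The fingers move at their own pace and stop on an object; "grip_force" is the grip in N (left out, the last holds). Time passes only in rows, so rows that repeat a pose let the fingers close. It gives the time, the measured TCP pose, the force and the opening at its end, in the units of the state.
- monitor.get_obs(): the state, without advancing time (a new reading comes with each control period).
- cams.read_camera(name): name is "scene" or "top" or "wrist"; returns the picture (384x512x3 uint8, red, green, blue); there is no depth.
- cams.get_calibration(name): a dict with "fx", "fy", "cx", "cy" (pixels), "distortion" ([k1, k2, p1, p2, k3] as OpenCV has them; the pictures are not rectified), "extrinsics" (4x4, takes a point from world to camera coordinates). Camera axes: x right, y down, z forward; pixel columns grow to the right and rows downward; lengths in m; the calibration is good to about 2 mm. A picture is of the moment at which its call begins: read the wrist's pose just before it. get_calibration takes no time and is no camera call; for the wrist camera it gives the pose at the moment of the call.
- bot.hand_in(): hands the job in, once; it reports no verdict.
Trained networks look in the newest picture that a camera, given by its name, has taken for a name from the list of things; names that differ only in an ending like _2 or _b are one class to them, and where a whole thing is asked for, a point or a joint stands for the part that bears it (a point fixed in the world has none). Each returns a list of dicts, best first, with "confidence" (0 to 1); they miss things now and then, are a little off and sometimes report something else, mostly with a low value. They report only what shows in the picture. A call takes as long as a camera call.
- finder.find_in(camera, target): "bbox" ([left, top, width, height] in pixels, round what is visible of it).
- finder.place_of(camera, target): "location" ([column, row] in pixels: a listed point, or the origin of a listed thing).
The state is a dict: "t": time; "q": joint angles; "joint_vel": joint speeds; "joint_torque": joint torques, N m; "eef_pos": TCP position; "tool_rot": TCP orientation; "contact_force": force on the tool from outside, world axes, zero at the start; "torque": the same for the moment, N m; "gripper_width": opening from 0.0 (shut) to 1.0 (fully open).
Only numpy, scipy, OpenCV 4.12 (cv2) and the standard library are available. Lean on these libraries where they do the work, as an engineer would, in place of code of your own. Each camera call takes 0.05 s, during which the arm holds its last target. There are 200 camera calls.

## Working session

There is one attempt and no reset: what is moved stays moved. The work goes in short steps, Python scripts to look and compute and a tool call to move; the robot and the scene stay as the last step left them, time stands still between calls to the robot, and variables do not carry over. Pictures are saved under pics/ and viewed, about 8 in all and at most 12, crops included, and the job is handed in when it is done.

Besides the shell and the picture viewer there is one more tool, called after "Request:" as name([rows], argument=value, ...), one row to a line, values as JSON. jog_arm: Moves the arm, as the interface text tells. Shift numbers are shares of 20 cm and turn numbers shares of 180 degrees, none past 1 either way. Its arguments: {"type":"object","properties":{"plan":{"type":"array","items":{"type":"object","properties":{"x":{"type":"number","minimum":-1,"maximum":1},"y":{"type":"number","minimum":-1,"maximum":1},"z":{"type":"number","minimum":-1,"maximum":1},"wx":{"type":"number","minimum":-1,"maximum":1},"wy":{"type":"number","minimum":-1,"maximum":1},"wz":{"type":"number","minimum":-1,"maximum":1}}}},"hand":{"type":"number"},"grip_force":{"type":"number"}},"required":["plan"]}

```bash
ls; mkdir -p pics
python3 - <<'E'
from station import monitor, cams, bot, finder
import cv2,numpy as np
o=monitor.get_obs(); print({k:np.round(v,3).tolist() for k,v in o.items()}, bot.grasp_offset)
ims=[]
for c in ['scene','top']:
    im=cams.read_camera(c); k=cams.get_calibration(c)
    print(c,{a:np.round(b,4).tolist() for a,b in k.items()})
    cv2.imwrite(f'pics/{c}0.png',im[:,:,::-1])
    for n in ['tray_opening','scraper_mid','blade_tip','handle_tip','tray']:
        print(n,[(np.round(d['location'],1).tolist(),round(d['confidence'],2)) for d in finder.place_of(c,n)[:2]])
E
```

```text
pics
{'t': 0.0, 'q': [1.014, 0.478, 0.022, 1.556, -0.012, 1.109, -0.083], 'joint_vel': [-0.001, 0.0, -0.0, 0.001, 0.001, -0.001, 0.002], 'joint_torque': [-0.0, -59.644, 1.608, -28.12, 0.012, 0.009, 0.0], 'eef_pos': [0.293, -0.608, 0.204], 'tool_rot': [-0.001, 0.975, 0.223, -0.0], 'contact_force': [0.161, 0.16, -0.725], 'torque': [0.001, 0.012, -0.006], 'gripper_width': 1.0} 0.0187
scene {'fx': 448.6972, 'fy': 448.6972, 'cx': 252.4784, 'cy': 186.2234, 'distortion': [-0.0498, 0.0, 0.0, 0.0, 0.0], 'extrinsics': [[-0.0792, 0.9967, -0.0159, 0.0425], [0.8315, 0.0572, -0.5526, -0.4345], [-0.5498, -0.057, -0.8333, 1.313], [0.0, 0.0, 0.0, 1.0]]}
tray_opening [([226.2, 167.8], 0.74), ([251.1, 238.1], 0.35)]
scraper_mid [([232.2, 176.8], 0.85)]
blade_tip []
handle_tip [([179.4, 176.5], 0.97)]
tray [([231.9, 184.0], 0.56)]
top {'fx': 356.2365, 'fy': 356.2365, 'cx': 254.8214, 'cy': 193.0803, 'distortion': [-0.0906, 0.0, 0.0, 0.0, 0.0], 'extrinsics': [[0.0124, -0.9982, 0.0578, -0.0094], [-0.9844, -0.0223, -0.1746, 0.5596], [0.1756, -0.0548, -0.9829, 0.6614], [0.0, 0.0, 0.0, 1.0]]}
tray_opening [([279.9, 219.5], 0.97)]
scraper_mid [([272.2, 215.8], 0.88), ([275.9, 222.6], 0.53)]
blade_tip []
handle_tip [([335.1, 215.5], 0.88)]
tray [([278.8, 220.3], 0.75)]
```

View pics/scene0.png

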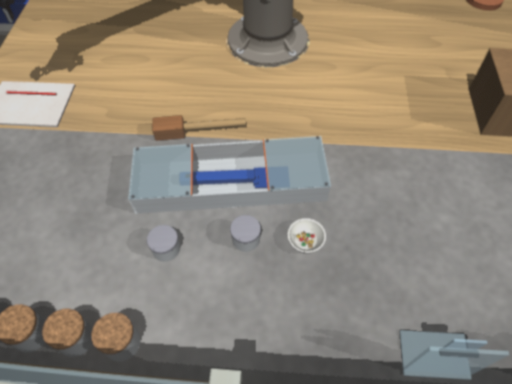

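View pics/top0.png

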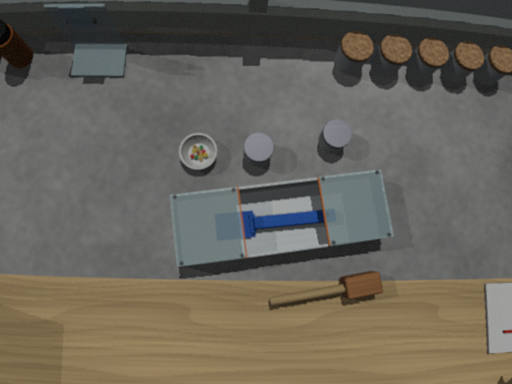

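```bash
cat > h.py <<'E'
from station import monitor, cams, bot, finder
import cv2,numpy as np
from scipy.spatial.transform import Rotation as R
def ray(c,px,k=None):
    k=k or cams.get_calibration(c)
    K=np.array([[k['fx'],0,k['cx']],[0,k['fy'],k['cy']],[0,0,1]])
    u=cv2.undistortPoints(np.array([[px]],float),K,np.array(k['distortion']))[0,0]
    E=np.array(k['extrinsics']); Rm=E[:3,:3]
    o=-Rm.T@E[:3,3]; return o,Rm.T@np.array([u[0],u[1],1.])
def at_z(c,px,z,k=None):
    o,d=ray(c,px,k); return o+d*(z-o[2])/d[2]
def tri(c1,p1,c2,p2):
    o1,d1=ray(c1,p1);o2,d2=ray(c2,p2)
    s=np.linalg.lstsq(np.stack([d1,-d2],1),o2-o1,rcond=None)[0]
    a=o1+s[0]*d1;b=o2+s[1]*d2
    return (a+b)/2,np.linalg.norm(a-b)
E
python3 - <<'E'
from h import *
for n,p,q,z in [('opening',[226.2,167.8],[279.9,219.5],.062),('mid',[232.2,176.8],[272.2,215.8],.015),('handle',[179.4,176.5],[335.1,215.5],.015)]:
    m,g=tri('scene',p,'top',q); print(n,m.round(4),round(g,4),at_z('scene',p,z).round(4),at_z('top',q,z).round(4))
for c in ['scene','top']:
    cams.read_camera(c)
    for n in ['tin_a','dish','mallet','tray']: print(c,n,[(at_z(c,d['location'],0).round(3).tolist(),round(d['confidence'],2)) for d in finder.place_of(c,n)[:3]])
E
```

```text
opening [ 0.5083 -0.0553  0.0459] 0.0097 [ 0.5194 -0.0579  0.062 ] [ 0.5064 -0.0484  0.062 ]
mid [ 0.5177 -0.042   0.0258] 0.0097 [ 0.5101 -0.0482  0.015 ] [ 0.5188 -0.0383  0.015 ]
handle [ 0.521  -0.1688  0.0207] 0.0024 [ 0.5174 -0.1691  0.015 ] [ 0.5217 -0.1717  0.015 ]
scene tin_a [([0.692, -0.169, 0.0], 0.64), ([0.661, -0.002, 0.0], 0.62)]
scene dish [([0.659, 0.117, 0.0], 0.59)]
scene mallet [([0.386, -0.218, 0.0], 0.61)]
scene tray [([0.518, -0.047, 0.0], 0.78)]
top tin_a [([0.657, -0.009, 0.0], 0.84), ([0.697, -0.178, 0.0], 0.58)]
top dish [([0.652, 0.121, 0.0], 0.87), ([0.529, -0.172, 0.0], 0.67)]
top mallet [([0.385, -0.22, 0.0], 0.72)]
top tray [([0.511, -0.058, 0.0], 0.75)]
```

The scene view shows the scraper along the tray, with its handle end to the left (181,178) and its blade to the right (about 290,177). Orange strips mark the opening at columns ~192 and ~267. In the top view the strips run (238,187)-(245,258) and (320,178)-(329,246), the blade is at (217-255,226), and the handle runs on to about (343,215). The tins and dish lie on the far side and the mallet on the near side.

Run:
```python
from h import *
# orange strip segmentation in both views -> ends at z=.062
for c in ['scene','top']:
    im=cv2.imread(f'pics/{c}0.png'); hsv=cv2.cvtColor(im,cv2.COLOR_BGR2HSV)
    box=(slice(135,200),slice(180,280)) if c=='scene' else (slice(170,265),slice(228,340))
    m=np.zeros(im.shape[:2],np.uint8); m[box]=cv2.inRange(hsv,(3,90,90),(20,255,255))[box]
    n,l,s,_=cv2.connectedComponentsWithStats(m)
    mid=230 if c=='scene' else 284
    cs=[]
    for side in (0,1):
        ys,xs=np.nonzero(m); sel=(xs<mid) if side==0 else (xs>mid)
        P=np.array([at_z(c,p,.062) for p in zip(xs[sel],ys[sel])])[:,:2]
        r=cv2.minAreaRect(P.astype(np.float32)); cs.append(np.array(r[0]))
        u=np.linalg.svd(P-P.mean(0))[2][0]; t=(P-P.mean(0))@u
        print(c,side,len(P),'centre',np.round(r[0],4),'dir deg',np.degrees(np.arctan2(u[1],u[0])).round(1),'len',np.ptp(t).round(4))
    d=cs[1]-cs[0]; print(' opening',np.mean(cs,0).round(4),'dist',np.linalg.norm(d).round(4),'axis deg',np.degrees(np.arctan2(d[1],d[0])).round(1))
    m=np.zeros(im.shape[:2],np.uint8); b2=(slice(160,195),slice(196,262)) if c=='scene' else (slice(205,235),slice(246,320))
    m[b2]=cv2.inRange(hsv,(105,150,60),(130,255,255))[b2]
    ys,xs=np.nonzero(m); P=np.array([at_z(c,p,.02) for p in zip(xs,ys)])[:,:2]
    u=np.linalg.svd(P-P.mean(0))[2][0]; print(' blue',len(P),P.mean(0).round(4),np.degrees(np.arctan2(u[1],u[0])).round(1))
o=monitor.get_obs(); q=o['tool_rot']; print(R.from_quat(np.roll(q,-1)).as_matrix().round(3))
k=cams.get_calibration('wrist'); E=np.array(k['extrinsics']); print('wrist cam pos',(-E[:3,:3].T@E[:3,3]).round(3), E[:3,:3].round(2).tolist(),k['fx'])
```

```text
scene 0 124 centre [ 0.5081 -0.1132] dir deg -12.3 len 0.1704
scene 1 168 centre [ 0.45   -0.0005] dir deg 90.1 len 0.1101
 opening [ 0.479  -0.0568] dist 0.1268 axis deg 117.3
 blue 481 [ 0.5106 -0.0542] -86.0
top 0 83 centre [0.5014 0.0249] dir deg -171.8 len 0.1366
top 1 133 centre [ 0.5255 -0.1346] dir deg -171.6 len 0.1365
 opening [ 0.5134 -0.0548] dist 0.1613 axis deg -81.4
 blue 952 [ 0.5088 -0.0525] 97.1
[[ 0.901  0.434 -0.   ]
 [ 0.434 -0.901 -0.   ]
 [-0.     0.    -1.   ]]
wrist cam pos [ 0.364 -0.574  0.374] [[0.43, -0.9, 0.0], [-0.86, -0.41, 0.31], [-0.28, -0.13, -0.95]] 265.64486900276677
```

Request:
jog_arm([
  {"x": 0.73,"y": -0.68,"wz": -0.135},
  {"x": 0.73,"y": -0.68,"wz": -0.135},
  {"x": 0.73,"y": -0.68,"wz": -0.135},
  {"x": 0.73,"y": -0.68,"wz": -0.135},
  {"x": 0.73,"y": -0.68,"wz": -0.135},
  {"x": 0.73,"y": -0.68,"wz": -0.135},
  {"x": 0.73,"y": -0.68,"wz": -0.135},
], hand=0.1)

```text
invalid input at $.plan[0]: expected keys x, y, z, wx, wy, wz
```

Request:
jog_arm([
  {"x": 0.945,"y": -0.32,"wz": -0.135},
  {"x": 0.945,"y": -0.32,"wz": -0.135},
  {"x": 0.945,"y": -0.32,"wz": -0.135},
  {"x": 0.945,"y": -0.32,"wz": -0.135},
  {"x": 0.945,"y": -0.32,"wz": -0.135},
  {"x": 0.945,"y": -0.32,"wz": -0.135},
  {"x": 0.945,"y": -0.32,"wz": -0.135},
])

```text
invalid input at $.plan[0]: expected keys x, y, z, wx, wy, wz
```

All six keys are needed in each row.

Request:
jog_arm([
  {"x": 0.73,"y": -0.68,"z": 0,"wx": 0,"wy": 0,"wz": -0.135},
  {"x": 0.73,"y": -0.68,"z": 0,"wx": 0,"wy": 0,"wz": -0.135},
  {"x": 0.73,"y": -0.68,"z": 0,"wx": 0,"wy": 0,"wz": -0.135},
  {"x": 0.73,"y": -0.68,"z": 0,"wx": 0,"wy": 0,"wz": -0.135},
  {"x": 0.73,"y": -0.68,"z": 0,"wx": 0,"wy": 0,"wz": -0.135},
  {"x": 0.73,"y": -0.68,"z": 0,"wx": 0,"wy": 0,"wz": -0.135},
  {"x": 0.73,"y": -0.68,"z": 0,"wx": 0,"wy": 0,"wz": -0.135},
], hand=0.1)

```text
t: 1.68
eef_pos: [0.3667, -0.4205, 0.2055]
tool_rot: [0.0, 0.905, 0.425, 0.0]
contact_force: [0.2, -0.3, -0.2]
gripper_width: 0.554
```

Request:
jog_arm([
  {"x": 0.945,"y": -0.32,"z": 0,"wx": 0,"wy": 0,"wz": -0.135},
  {"x": 0.945,"y": -0.32,"z": 0,"wx": 0,"wy": 0,"wz": -0.135},
  {"x": 0.945,"y": -0.32,"z": 0,"wx": 0,"wy": 0,"wz": -0.135},
  {"x": 0.945,"y": -0.32,"z": 0,"wx": 0,"wy": 0,"wz": -0.135},
  {"x": 0.945,"y": -0.32,"z": 0,"wx": 0,"wy": 0,"wz": -0.135},
  {"x": 0.945,"y": -0.32,"z": 0,"wx": 0,"wy": 0,"wz": -0.135},
  {"x": 0.945,"y": -0.32,"z": 0,"wx": 0,"wy": 0,"wz": -0.135},
])

```text
t: 2.27
eef_pos: [0.4392, -0.234, 0.2058]
tool_rot: [0.001, 0.795, 0.606, 0.0]
contact_force: [0.5, -1.5, 1.0]
gripper_width: 0.549
```

Request:
jog_arm([
  {"x": 0.93,"y": 0.1,"z": 0,"wx": 0,"wy": 0,"wz": -0.13},
  {"x": 0.93,"y": 0.1,"z": 0,"wx": 0,"wy": 0,"wz": -0.13},
  {"x": 0.93,"y": 0.1,"z": 0,"wx": 0,"wy": 0,"wz": -0.13},
  {"x": 0.93,"y": 0.1,"z": 0,"wx": 0,"wy": 0,"wz": -0.13},
  {"x": 0.93,"y": 0.1,"z": 0,"wx": 0,"wy": 0,"wz": -0.13},
  {"x": 0.93,"y": 0.1,"z": 0,"wx": 0,"wy": 0,"wz": -0.13},
  {"x": 0.93,"y": 0.1,"z": 0,"wx": 0,"wy": 0,"wz": -0.13},
  {"x": 0.93,"y": 0.1,"z": 0,"wx": 0,"wy": 0,"wz": -0.13},
])

```text
t: 2.93
eef_pos: [0.5074, -0.063, 0.2054]
tool_rot: [0.001, 0.657, 0.754, -0.0]
contact_force: [-0.2, -0.2, -0.1]
gripper_width: 0.55
```

Run:
```python
from h import *
o=monitor.get_obs(); print(o['t'],o['eef_pos'],o['tool_rot'])
k=cams.get_calibration('wrist'); im=cams.read_camera('wrist'); cv2.imwrite('pics/w1.png',im[:,:,::-1])
for n,z in [('tray_opening',.062),('scraper_mid',.015),('blade_tip',.0065),('handle_tip',.015),('tray',0)]:
    print(n,[(np.round(d['location'],1).tolist(),round(d['confidence'],2),at_z('wrist',d['location'],z,k).round(4).tolist()) for d in finder.place_of('wrist',n)[:2]])
import json; json.dump({a:np.asarray(b).tolist() for a,b in k.items()},open('k1.json','w'))
```

```text
2.9333 [ 0.50739964 -0.06300889  0.20538695] [ 7.16384788e-04  6.57243022e-01  7.53678250e-01 -4.39171554e-04]
tray_opening [([253.6, 166.3], 0.56, [0.5106, -0.0544, 0.062])]
scraper_mid [([247.6, 153.4], 0.9, [0.5023, -0.0483, 0.015])]
blade_tip []
handle_tip [([251.2, 235.8], 0.58, [0.5244, -0.1714, 0.015])]
tray [([257.9, 159.5], 0.63, [0.5183, -0.0576, 0.0])]
```

View pics/w1.png

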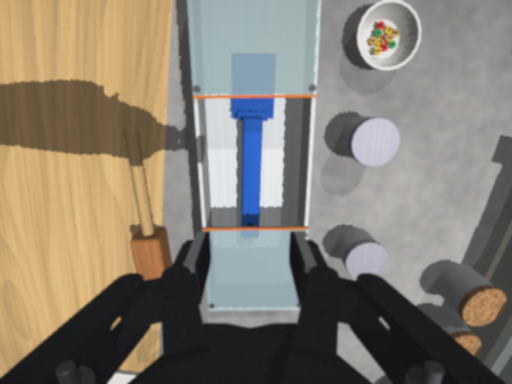

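The wrist picture shows the opening strips at rows 97 (columns 193-317) and 229 (columns 202-309). The blade ends at row ~54 (columns 231-275) under the far plate. The handle runs along columns 243-262 and ends at row ~238 under the near plate.

Run:
```python
from h import *
import json; k=json.load(open('k1.json'))
im=cv2.imread('pics/w1.png'); hsv=cv2.cvtColor(im,cv2.COLOR_BGR2HSV)
cs=[]
for r0,r1,c0,c1 in [(90,104,192,318),(222,236,201,311)]:
    m=cv2.inRange(hsv,(3,120,110),(20,255,255)); ys,xs=np.nonzero(m[r0:r1,c0:c1])
    P=np.array([at_z('wrist',p,.062,k)[:2] for p in zip(xs+c0,ys+r0)]); c=P.mean(0);u=np.linalg.svd(P-c)[2][0];t=(P-c)@u
    cs.append(c+u*(t.max()+t.min())/2); print('strip',len(P),cs[-1].round(4),np.ptp(t).round(4),np.degrees(np.arctan2(u[1],u[0])).round(1))
C=np.mean(cs,0);d=cs[0]-cs[1];L=np.linalg.norm(d);d/=L; n=np.array([d[1],-d[0]])
print('opening',C.round(4),L.round(4),np.degrees(np.arctan2(d[1],d[0])).round(1))
def rep(name,p): p=np.array(p)[:2]; print(name,p.round(4),'tray xy mm',((p-C)@n*1000).round(1),((p-C)@d*1000).round(1))
# handle centre line: blue in rows 122..222
pts=[]
for r in range(125,222,3):
    xs=np.nonzero(cv2.inRange(hsv[r:r+1,225:290],(105,150,50),(130,255,255))[0])[0]+225
    a,b=at_z('wrist',[xs.min()-.5,r],.026,k),at_z('wrist',[xs.max()+.5,r],.026,k); pts.append(np.r_[(a+b)[:2]/2,np.linalg.norm(a-b)])
pts=np.array(pts); print('width',np.median(pts[:,2]).round(4)); c=pts[:,:2].mean(0);u=np.linalg.svd(pts[:,:2]-c)[2][0]; u*=np.sign(u@d)
print('axis deg',np.degrees(np.arctan2(u[1],u[0])).round(1))
rep('handle line at',c); print('line pts',pts[[0,-1],:2].round(4).tolist())
rep('blade tip',at_z('wrist',[253,54],.009,k)); rep('shoulder',at_z('wrist',[253,118],.026,k)); rep('handle end',at_z('wrist',[251,238],.015,k))
```

```text
strip 248 [0.4993 0.0249] 0.1375 8.3
strip 265 [ 0.5227 -0.1354] 0.1353 8.5
opening [ 0.511  -0.0552] 0.162 98.3
width 0.0233
axis deg 96.7
handle line at [ 0.51   -0.0735] tray xy mm -3.6 -17.9
line pts [[0.5021, -0.0093], [0.5185, -0.1425]]
blade tip [0.4922 0.0765] tray xy mm 0.4 133.1
shoulder [ 5.028e-01 -4.000e-04] tray xy mm -0.2 55.4
handle end [ 0.5246 -0.1752] tray xy mm -3.9 -120.6
```

Request:
jog_arm([
  {"x": -0.045,"y": 0.005,"z": 0.2,"wx": 0,"wy": 0,"wz": 0.004},
  {"x": -0.045,"y": 0.005,"z": 0.35,"wx": 0,"wy": 0,"wz": 0.004},
  {"x": -0.045,"y": 0.005,"z": 0.5,"wx": 0,"wy": 0,"wz": 0.004},
  {"x": -0.045,"y": 0.005,"z": 0.65,"wx": 0,"wy": 0,"wz": 0.004},
  {"x": -0.045,"y": 0.005,"z": 0.75,"wx": 0,"wy": 0,"wz": 0.004},
  {"x": -0.045,"y": 0.005,"z": 0.85,"wx": 0,"wy": 0,"wz": 0.004},
  {"x": -0.045,"y": 0.005,"z": 0.9,"wx": 0,"wy": 0,"wz": 0.004},
  {"x": -0.045,"y": 0.005,"z": 0.94,"wx": 0,"wy": 0,"wz": 0.004},
  {"x": -0.045,"y": 0.005,"z": 0.96,"wx": 0,"wy": 0,"wz": 0.004},
  {"x": -0.045,"y": 0.005,"z": 0.975,"wx": 0,"wy": 0,"wz": 0.004},
  {"x": -0.045,"y": 0.005,"z": 0.975,"wx": 0,"wy": 0,"wz": 0.004},
  {"x": -0.045,"y": 0.005,"z": 0.975,"wx": 0,"wy": 0,"wz": 0.004},
])

```text
t: 4.23
eef_pos: [0.5106, -0.0701, 0.0115]
tool_rot: [0.001, 0.661, 0.75, 0.0]
contact_force: [0.3, -0.7, -0.4]
gripper_width: 0.554
```

Run:
```python
from h import *
im=cams.read_camera('wrist'); a=cams.read_camera('top')
cv2.imwrite('pics/w2.png',np.hstack([cv2.resize(im,None,fx=.9,fy=.9),cv2.resize(a[150:300,160:400],(320,346))[:345]])[:,:,::-1])
```

```text
Traceback (most recent call last):
ValueError: all the input array dimensions except for the concatenation axis must match exactly, but along dimension 0, the array at index 0 has size 346 and the array at index 1 has size 345
```

Request:
jog_arm([
  {"x": 0,"y": 0,"z": 0,"wx": 0,"wy": 0,"wz": 0},
  {"x": 0,"y": 0,"z": 0,"wx": 0,"wy": 0,"wz": 0},
  {"x": 0,"y": 0,"z": 0,"wx": 0,"wy": 0,"wz": 0},
  {"x": 0,"y": 0,"z": 0,"wx": 0,"wy": 0,"wz": 0},
  {"x": 0,"y": 0,"z": 0,"wx": 0,"wy": 0,"wz": 0},
  {"x": 0,"y": 0,"z": 0,"wx": 0,"wy": 0,"wz": 0},
  {"x": 0,"y": 0,"z": 0,"wx": 0,"wy": 0,"wz": 0},
  {"x": 0,"y": 0,"z": 0,"wx": 0,"wy": 0,"wz": 0},
], hand=-1, grip_force=60)

```text
t: 5.0
eef_pos: [0.5105, -0.0701, 0.0115]
tool_rot: [0.001, 0.661, 0.75, 0.0]
contact_force: [0.2, 0.4, -0.3]
gripper_width: 0.004
```

Run:
```python
from h import *
im=cams.read_camera('wrist'); a=cams.read_camera('top')
cv2.imwrite('pics/w2.png',np.hstack([cv2.resize(im,(460,346)),cv2.resize(a[150:300,160:400],(320,346))])[:,:,::-1])
```

```text
(no output)
```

View pics/w2.png

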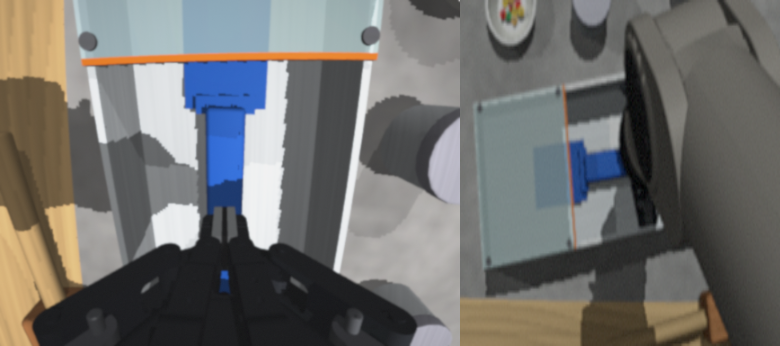

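The gripper shut fully (0.004) with no contact force, so the grasp missed. The picture shows the handle running under the shut fingertips at about (225,210). I'll check heights before retrying.

Run:
```python
from h import *
o=monitor.get_obs(); print(o['gripper_width'],o['contact_force'],o['eef_pos'])
k=cams.get_calibration('wrist'); im=cams.read_camera('wrist'); K=np.array([[k['fx'],0,k['cx']],[0,k['fy'],k['cy']],[0,0,1]]);E=np.array(k['extrinsics'])
p=np.array(o['eef_pos'])
def pr(P): return cv2.projectPoints(np.array(P,float).reshape(-1,3),cv2.Rodrigues(E[:3,:3])[0],E[:3,3],K,np.array(k['distortion']))[0][:,0].round(1).tolist()
print('tcp, +19mm, handle-top there, floor there',pr([p,p+[0,0,.019],[p[0],p[1],.026],[p[0],p[1],.004]]))
hsv=cv2.cvtColor(im,cv2.COLOR_RGB2HSV)
for r in (130,150,170,190,205):
    xs=np.nonzero(cv2.inRange(hsv[r:r+1,150:350],(100,120,40),(130,255,255))[0])[0]+150
    f=lambda z:np.linalg.norm(at_z('wrist',[xs.max()+.5,r],z,k)-at_z('wrist',[xs.min()-.5,r],z,k))
    print(r,xs.min(),xs.max(),[round(f(z)*1000,1) for z in (-.02,0,.02,.026,.04)])
crop=cv2.resize(im[170:384,150:350],None,fx=2.8,fy=2.8,interpolation=cv2.INTER_CUBIC); cv2.imwrite('pics/w3.png',crop[:,:,::-1])
```

```text
0.0034502377333700085 [ 0.20703219 -0.30489308 -0.62138917] [ 0.51056373 -0.07009278  0.01152364]
tcp, +19mm, handle-top there, floor there [[250.6, 223.7], [250.8, 236.6], [250.7, 233.3], [250.5, 219.2]]
130 229 271 [np.float64(31.8), np.float64(28.6), np.float64(25.5), np.float64(24.5), np.float64(22.3)]
150 230 271 [np.float64(31.8), np.float64(28.6), np.float64(25.4), np.float64(24.5), np.float64(22.2)]
170 230 270 [np.float64(31.7), np.float64(28.6), np.float64(25.4), np.float64(24.4), np.float64(22.2)]
190 230 269 [np.float64(31.7), np.float64(28.5), np.float64(25.4), np.float64(24.4), np.float64(22.2)]
205 230 268 [np.float64(31.5), np.float64(28.3), np.float64(25.2), np.float64(24.3), np.float64(22.1)]
```

View pics/w3.png

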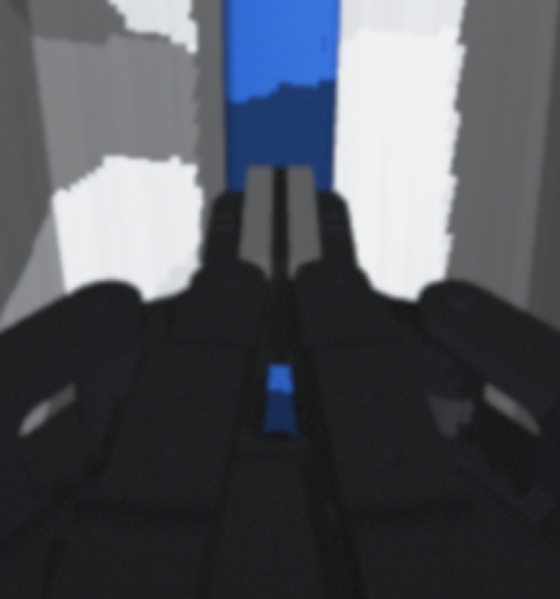

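The fingertip edge shows near (250,229), on top of the handle. That puts it higher than the reported TCP height suggests, so the open fingertips stand farther back. I'll reopen and feel downwards in small steps.

Request:
jog_arm([
  {"x": 0,"y": 0,"z": 0,"wx": 0,"wy": 0,"wz": 0},
  {"x": 0,"y": 0,"z": 0,"wx": 0,"wy": 0,"wz": 0},
  {"x": 0,"y": 0,"z": 0,"wx": 0,"wy": 0,"wz": 0},
  {"x": 0,"y": 0,"z": 0,"wx": 0,"wy": 0,"wz": 0},
  {"x": 0,"y": 0,"z": 0,"wx": 0,"wy": 0,"wz": 0},
  {"x": 0,"y": 0,"z": 0.01,"wx": 0,"wy": 0,"wz": 0},
  {"x": 0,"y": 0,"z": 0.02,"wx": 0,"wy": 0,"wz": 0},
  {"x": 0,"y": 0,"z": 0.03,"wx": 0,"wy": 0,"wz": 0},
  {"x": 0,"y": 0,"z": 0.03,"wx": 0,"wy": 0,"wz": 0},
], hand=0.1)

```text
t: 5.9
eef_pos: [0.5102, -0.07, 0.005]
tool_rot: [0.001, 0.661, 0.75, 0.0]
contact_force: [-0.4, 0.8, -1.2]
gripper_width: 0.552
```

Request:
jog_arm([
  {"x": 0,"y": 0,"z": 0.01,"wx": 0,"wy": 0,"wz": 0},
  {"x": 0,"y": 0,"z": 0.02,"wx": 0,"wy": 0,"wz": 0},
  {"x": 0,"y": 0,"z": 0.02,"wx": 0,"wy": 0,"wz": 0},
  {"x": 0,"y": 0,"z": 0.02,"wx": 0,"wy": 0,"wz": 0},
])

```text
t: 6.23
eef_pos: [0.5101, -0.07, 0.0008]
tool_rot: [0.001, 0.661, 0.75, 0.0]
contact_force: [-0.9, 0.5, -0.1]
gripper_width: 0.548
```

Request:
jog_arm([
  {"x": 0,"y": 0,"z": 0.01,"wx": 0,"wy": 0,"wz": 0},
  {"x": 0,"y": 0,"z": 0.02,"wx": 0,"wy": 0,"wz": 0},
  {"x": 0,"y": 0,"z": 0.02,"wx": 0,"wy": 0,"wz": 0},
])

```text
t: 6.48
eef_pos: [0.5098, -0.07, -0.0035]
tool_rot: [0.001, 0.661, 0.75, -0.0]
contact_force: [0.2, 0.6, -0.4]
gripper_width: 0.553
```

Run:
```python
from h import *
o=monitor.get_obs(); print(o['contact_force'],o['eef_pos'])
im=cams.read_camera('wrist'); a=cams.read_camera('scene')
cv2.imwrite('pics/w4.png',np.hstack([cv2.resize(im[150:300,150:350],(400,300)),cv2.resize(a[120:220,120:254],(400,300))])[:,:,::-1])
```

```text
[ 0.17055826  0.55296734 -0.37215636] [ 0.50983126 -0.07003216 -0.00352218]
```

View pics/w4.png

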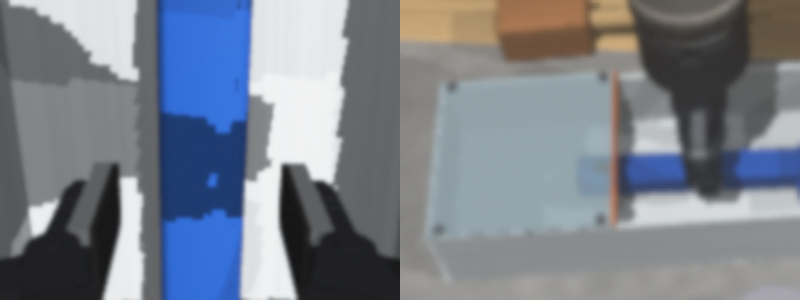

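Run:
```python
from h import *
k=cams.get_calibration('scene'); K=np.array([[k['fx'],0,k['cx']],[0,k['fy'],k['cy']],[0,0,1]]);E=np.array(k['extrinsics'])
def pr(P): return cv2.projectPoints(np.array(P,float).reshape(-1,3),cv2.Rodrigues(E[:3,:3])[0],E[:3,3],K,np.array(k['distortion']))[0][:,0].round(1).tolist()
for dx in (.024,.036):
  for z in (-.0035,.01,.02,.03,.04): print(dx,z,pr([.5098+dx,-.070+dx*.13,z]))
print('handle mid there, floor', pr([[.5098,-.07,.026],[.5098,-.07,.004]]), 'strip ends', pr([[.5227-.068,-.1354-.01,.062],[.5227+.068,-.1354+.01,.062]]))
kw=cams.get_calibration('wrist');Ew=np.array(kw['extrinsics']);Kw=np.array([[kw['fx'],0,kw['cx']],[0,kw['fy'],kw['cy']],[0,0,1]])
t=np.array([-.127,.992]);n=np.array([.992,.127])
for z in (-.0035,.01,.02,.03):
  P=[np.r_[np.array([.5098,-.07])+.011*t+s*.0235*n,z] for s in(-1,1)]
  print(z,cv2.projectPoints(np.array(P),cv2.Rodrigues(Ew[:3,:3])[0],Ew[:3,3],Kw,np.array(kw['distortion']))[0][:,0].round(1).tolist())
```

```text
0.024 -0.0035 [[223.4, 189.5]]
0.024 0.01 [[223.0, 186.2]]
0.024 0.02 [[222.7, 183.7]]
0.024 0.03 [[222.4, 181.2]]
0.024 0.04 [[222.1, 178.7]]
0.036 -0.0035 [[223.5, 193.9]]
0.036 0.01 [[223.1, 190.7]]
0.036 0.02 [[222.8, 188.2]]
0.036 0.03 [[222.5, 185.8]]
0.036 0.04 [[222.1, 183.2]]
handle mid there, floor [[222.4, 173.4], [223.1, 178.9]] strip ends [[191.2, 142.7], [190.6, 193.4]]
-0.0035 [[216.0, 208.8], [284.6, 208.7]]
0.01 [[213.5, 216.8], [287.3, 216.7]]
0.02 [[211.4, 223.5], [289.6, 223.4]]
0.03 [[209.1, 231.0], [292.1, 230.9]]
```

The wrist view shows the tips straddling the handle, at about columns 210/291 and row 232. Row and gap both put the real tips about 30 mm above the reported TCP. That fits the missed grasp and the lack of contact, so I'll go further down and watch the force.

Request:
jog_arm([
  {"x": 0,"y": 0,"z": 0.01,"wx": 0,"wy": 0,"wz": 0},
  {"x": 0,"y": 0,"z": 0.02,"wx": 0,"wy": 0,"wz": 0},
  {"x": 0,"y": 0,"z": 0.03,"wx": 0,"wy": 0,"wz": 0},
  {"x": 0,"y": 0,"z": 0.04,"wx": 0,"wy": 0,"wz": 0},
  {"x": 0,"y": 0,"z": 0.05,"wx": 0,"wy": 0,"wz": 0},
  {"x": 0,"y": 0,"z": 0.05,"wx": 0,"wy": 0,"wz": 0},
])

```text
t: 7.08
eef_pos: [0.5096, -0.07, -0.0138]
tool_rot: [0.001, 0.661, 0.75, -0.0]
contact_force: [-0.4, 0.2, -0.7]
gripper_width: 0.552
```

Request:
jog_arm([
  {"x": 0,"y": 0,"z": 0.01,"wx": 0,"wy": 0,"wz": 0},
  {"x": 0,"y": 0,"z": 0.02,"wx": 0,"wy": 0,"wz": 0},
  {"x": 0,"y": 0,"z": 0.025,"wx": 0,"wy": 0,"wz": 0},
  {"x": 0,"y": 0,"z": 0.025,"wx": 0,"wy": 0,"wz": 0},
])

```text
t: 7.42
eef_pos: [0.5095, -0.07, -0.019]
tool_rot: [0.0, 0.661, 0.75, -0.0]
contact_force: [0.6, -0.1, -0.1]
gripper_width: 0.547
```

Request:
jog_arm([
  {"x": 0,"y": 0,"z": 0.01,"wx": 0,"wy": 0,"wz": 0},
  {"x": 0,"y": 0,"z": 0.015,"wx": 0,"wy": 0,"wz": 0},
  {"x": 0,"y": 0,"z": 0.015,"wx": 0,"wy": 0,"wz": 0},
])

```text
t: 7.67
eef_pos: [0.5093, -0.07, -0.0223]
tool_rot: [0.0, 0.661, 0.75, -0.0]
contact_force: [-0.2, -0.6, -0.6]
gripper_width: 0.555
```

Request:
jog_arm([
  {"x": 0,"y": 0,"z": 0,"wx": 0,"wy": 0,"wz": 0},
  {"x": 0,"y": 0,"z": 0,"wx": 0,"wy": 0,"wz": 0},
  {"x": 0,"y": 0,"z": 0,"wx": 0,"wy": 0,"wz": 0},
  {"x": 0,"y": 0,"z": 0,"wx": 0,"wy": 0,"wz": 0},
  {"x": 0,"y": 0,"z": 0,"wx": 0,"wy": 0,"wz": 0},
  {"x": 0,"y": 0,"z": 0,"wx": 0,"wy": 0,"wz": 0},
], hand=-1, grip_force=70)

```text
t: 8.17
eef_pos: [0.5096, -0.07, -0.022]
tool_rot: [0.0, 0.661, 0.75, -0.0]
contact_force: [-0.2, -1.3, 5.0]
gripper_width: 0.292
```

Gripped: 0.292 of 85 mm is about 25 mm, against the 26 mm handle. Next, lift 8 mm and check that the scraper follows.

Request:
jog_arm([
  {"x": 0,"y": 0,"z": -0.01,"wx": 0,"wy": 0,"wz": 0},
  {"x": 0,"y": 0,"z": -0.02,"wx": 0,"wy": 0,"wz": 0},
  {"x": 0,"y": 0,"z": -0.03,"wx": 0,"wy": 0,"wz": 0},
  {"x": 0,"y": 0,"z": -0.04,"wx": 0,"wy": 0,"wz": 0},
  {"x": 0,"y": 0,"z": -0.04,"wx": 0,"wy": 0,"wz": 0},
])

```text
t: 8.58
eef_pos: [0.5097, -0.07, -0.0137]
tool_rot: [0.001, 0.661, 0.75, -0.0]
contact_force: [0.1, -0.2, -1.2]
gripper_width: 0.287
```

Request:
jog_arm([
  {"x": 0.04,"y": 0,"z": 0,"wx": 0,"wy": 0,"wz": 0},
  {"x": 0.08,"y": 0,"z": 0,"wx": 0,"wy": 0,"wz": 0},
  {"x": 0.12,"y": 0,"z": 0,"wx": 0,"wy": 0,"wz": 0},
  {"x": 0.16,"y": 0,"z": 0,"wx": 0,"wy": 0,"wz": 0},
  {"x": 0.2,"y": 0,"z": 0,"wx": 0,"wy": 0,"wz": 0},
  {"x": 0.24,"y": 0,"z": 0,"wx": 0,"wy": 0,"wz": 0},
  {"x": 0.25,"y": 0,"z": 0,"wx": 0,"wy": 0,"wz": 0},
  {"x": 0.25,"y": 0,"z": 0,"wx": 0,"wy": 0,"wz": 0},
])

```text
t: 9.25
eef_pos: [0.5033, -0.0192, -0.0137]
tool_rot: [0.0, 0.66, 0.751, -0.0]
contact_force: [-0.1, -0.2, -1.9]
gripper_width: 0.288
```

Run:
```python
from h import *
o=monitor.get_obs(); print(o['contact_force'],o['eef_pos'],o['torque'])
im=cams.read_camera('wrist'); a=cams.read_camera('scene')
cv2.imwrite('pics/w5.png',np.hstack([cv2.resize(im,(400,300)),cv2.resize(a[110:230,120:340],(400,300))])[:,:,::-1])
```

```text
[-0.06813913 -0.16503777 -1.88772917] [ 0.50333711 -0.01922882 -0.01367631] [-0.00587923 -0.00050267 -0.00530543]
```

View pics/w5.png

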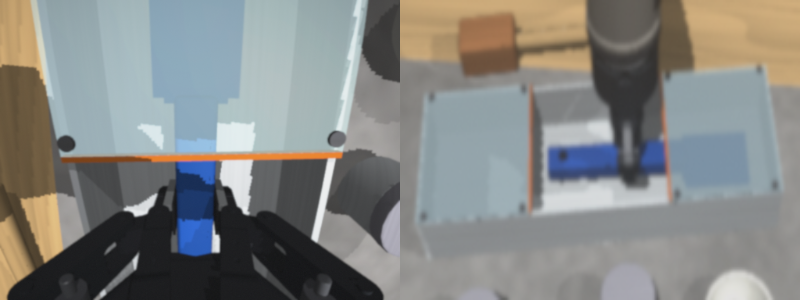

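The wrist view shows the handle held between the fingers, with the blade under the far plate. In the scene crop the handle end, at about (548,160), is now inside the opening and clear of the near strip at x≈530. Next I'll plan the slanted withdrawal with a small side-view clearance search.

```bash
cat > plan.py <<'E'
import numpy as np
def box(a0,a1,b0,b1):
    a=np.arange(a0,a1+.1,2);b=np.arange(b0,b1+.1,2)
    return np.vstack([np.c_[a,a*0+b0],np.c_[a,a*0+b1],np.c_[b*0+a0,b],np.c_[b*0+a1,b]])
U=25.7  # scraper underside above reported TCP, mm; a along scraper from grip
SC=np.vstack([box(-103,69,U,U+22),box(69,147,U,U+5)])
GR=np.vstack([box(-11,11,28,101),box(-43,43,101,160)])
def sd(P,y0,y1,z0,z1):
    d=np.maximum(np.c_[y0-P[:,0],P[:,0]-y1],0).max(1);e=np.maximum(np.c_[z0-P[:,1],P[:,1]-z1],0).max(1)
    return np.hypot(d,e)
def clr(ty,tz,th):
    t=np.radians(th);M=np.array([[np.cos(t),-np.sin(t)],[np.sin(t),np.cos(t)]])
    out=[]
    for S in (SC,GR):
        P=S@M+[ty,tz]
        out.append(min((P[:,1]-4).min(),sd(P,80,214,58,62).min(),sd(P,-214,-80,58,62).min(),(210-P[:,0]).min()))
    return out+[(SC@M+[ty,tz])[:,1].min()]
E
python3 - <<'E'
from plan import *
print(clr(36.6,-13.7,0))
for th in range(3,25,3):
    b=max(((min(clr(y,z,th)[:2]),-abs(y),y,z) for y in np.arange(-20,44,4) for z in np.arange(-14,60,2)))
    print(th,'best',round(b[0],1),b[2:])
print('withdraw')
for y in range(40,-130,-15):
    b=max(((min(clr(y,z,th)[:2]+[9]),-abs(th-16),z,th) for z in np.arange(-14,120,2) for th in range(0,31,2)))
    print(y,round(b[0],1),b[2:])
E
```

```text
[np.float64(8.0), np.float64(10.3), np.float64(12.0)]
3 best 14.0 (np.int64(0), np.int64(58))
6 best 10.2 (np.int64(32), np.int64(4))
9 best 8.0 (np.int64(-16), np.int64(34))
12 best 11.9 (np.int64(-12), np.int64(34))
15 best 16.1 (np.int64(-20), np.int64(36))
18 best 15.4 (np.int64(-20), np.int64(42))
21 best 14.5 (np.int64(-20), np.int64(48))
24 best 13.6 (np.int64(-20), np.int64(54))
withdraw
40 9 (np.int64(118), 16)
25 9 (np.int64(118), 16)
10 9 (np.int64(118), 16)
-5 9 (np.int64(118), 16)
-20 9 (np.int64(118), 16)
-35 9 (np.int64(118), 16)
-50 9 (np.int64(118), 16)
-65 9 (np.int64(118), 16)
-80 9 (np.int64(118), 16)
-95 9 (np.int64(118), 16)
-110 9 (np.int64(118), 16)
-125 9 (np.int64(118), 16)
```

Run:
```python
from plan import *
from scipy.sparse import coo_matrix
from scipy.sparse.csgraph import dijkstra
import itertools
Y=np.arange(-100.,45,4);Z=np.arange(-14.,115,4);T=np.arange(0,29,2)
sh=(len(Y),len(Z),len(T))
C=np.array([min(clr(y,z,t)[:2]) for y in Y for z in Z for t in T]).reshape(sh)
C=np.minimum(C,12); W=np.where(C>2.5,1/np.maximum(C,.1)**2,np.inf)
I=np.arange(C.size).reshape(sh);r=[];c=[];w=[]
for d in itertools.product((-1,0,1),repeat=3):
    if d==(0,0,0): continue
    s=tuple(slice(max(0,-k),n-max(0,k)) for k,n in zip(d,sh)); e=tuple(slice(max(0,k),n-max(0,-k)) for k,n in zip(d,sh))
    ww=((W[s]+W[e])*np.linalg.norm(d)).ravel(); ok=np.isfinite(ww); r.append(I[s].ravel()[ok]);c.append(I[e].ravel()[ok]);w.append(ww[ok])
G=coo_matrix((np.concatenate(w),(np.concatenate(r),np.concatenate(c))),shape=(C.size,)*2).tocsr()
st=I[np.abs(Y-36.6).argmin(),0,0]
D,P=dijkstra(G,indices=st,return_predecessors=True)
g=I[:, -1, :].ravel(); g=g[np.argmin(D[g])]; path=[g]
while path[-1]!=st: path.append(P[path[-1]])
for i in path[::-1]:
    a,b,t=np.unravel_index(i,sh); print((Y[a],Z[b],T[t]),np.round(clr(Y[a],Z[b],T[t]),1).tolist())
```

```text
(np.float64(36.0), np.float64(-14.0), np.int64(0)) [7.7, 10.0, 11.7]
(np.float64(36.0), np.float64(-10.0), np.int64(0)) [11.7, 14.0, 15.7]
(np.float64(36.0), np.float64(-6.0), np.int64(0)) [15.7, 18.0, 19.7]
(np.float64(32.0), np.float64(-2.0), np.int64(2)) [13.8, 21.6, 18.6]
(np.float64(32.0), np.float64(2.0), np.int64(4)) [11.6, 25.2, 17.4]
(np.float64(28.0), np.float64(6.0), np.int64(6)) [9.5, 28.7, 16.2]
(np.float64(24.0), np.float64(10.0), np.int64(8)) [6.7, 32.2, 15.0]
(np.float64(24.0), np.float64(10.0), np.int64(10)) [5.8, 31.7, 9.8]
(np.float64(20.0), np.float64(14.0), np.int64(12)) [4.6, 35.1, 8.6]
(np.float64(16.0), np.float64(18.0), np.int64(14)) [3.4, 38.5, 7.4]
(np.float64(12.0), np.float64(22.0), np.int64(14)) [3.7, 42.5, 11.4]
(np.float64(8.0), np.float64(22.0), np.int64(14)) [4.7, 42.5, 11.4]
(np.float64(4.0), np.float64(22.0), np.int64(14)) [5.6, 42.5, 11.4]
(np.float64(0.0), np.float64(22.0), np.int64(14)) [6.2, 42.5, 11.4]
(np.float64(-4.0), np.float64(26.0), np.int64(14)) [6.0, 46.5, 15.4]
(np.float64(-8.0), np.float64(30.0), np.int64(14)) [9.5, 50.5, 19.4]
(np.f
[... 860 characters left out ...]
60.0), np.float64(78.0), np.int64(26)) [12.7, 51.1, 36.7]
(np.float64(-64.0), np.float64(82.0), np.int64(28)) [15.7, 53.2, 35.7]
(np.float64(-68.0), np.float64(86.0), np.int64(28)) [14.1, 54.8, 39.7]
(np.float64(-72.0), np.float64(90.0), np.int64(28)) [12.6, 56.5, 43.7]
(np.float64(-76.0), np.float64(94.0), np.int64(28)) [13.2, 58.1, 47.7]
(np.float64(-76.0), np.float64(98.0), np.int64(28)) [11.9, 61.7, 51.7]
(np.float64(-76.0), np.float64(102.0), np.int64(28)) [11.8, 65.3, 55.7]
(np.float64(-76.0), np.float64(106.0), np.int64(28)) [12.0, 69.0, 59.7]
(np.float64(-76.0), np.float64(110.0), np.int64(28)) [13.3, 72.7, 63.7]
(np.float64(-76.0), np.float64(114.0), np.int64(28)) [15.2, 76.4, 67.7]
```

Request:
jog_arm([
  {"x": 0,"y": 0,"z": -0.038,"wx": 0,"wy": 0,"wz": 0},
  {"x": -0.023,"y": 0,"z": -0.068,"wx": 0,"wy": -0.0167,"wz": 0},
  {"x": -0.043,"y": 0,"z": -0.098,"wx": 0,"wy": -0.0333,"wz": 0},
  {"x": -0.063,"y": 0,"z": -0.118,"wx": 0,"wy": -0.05,"wz": 0},
  {"x": -0.063,"y": 0,"z": -0.118,"wx": 0,"wy": -0.05,"wz": 0},
])

```text
t: 9.77
eef_pos: [0.5059, -0.0315, 0.0111]
tool_rot: [0.061, 0.658, 0.749, -0.052]
contact_force: [-0.4, 0.6, -1.7]
gripper_width: 0.291
```

```bash
cat > st.py <<'E'
from h import *
from plan import clr
o=monitor.get_obs(); p=np.array(o['eef_pos']); M=R.from_quat(np.roll(o['tool_rot'],-1)).as_matrix()
d=np.array([-.144,.9896]); n=np.array([.9896,.144]); v=p[:2]-[.511,-.0552]
ty=v@d*1e3; th=np.degrees(np.arctan2(-M[2,0],np.hypot(M[0,0],M[1,0])))
print('tray x',(v@n*1e3).round(1),'state',np.round([ty,p[2]*1e3,th],1),'roll z of tool y',M[2,1].round(3),'clr',np.round(clr(ty,p[2]*1e3,th),1),'F',np.round(o['contact_force'],1),'T',np.round(o['torque'],2),o['gripper_width'])
E
python3 st.py
```

```text
tray x -1.6 state [24.2 11.1  9.2] roll z of tool y 0.003 clr [ 7.3 33.  13.1] F [-0.4  0.6 -1.7] T [ 0.28 -0.01 -0.01] 0.29143106947032416
```

Request:
jog_arm([
  {"x": -0.022,"y": 0,"z": -0.006,"wx": 0,"wy": -0.0156,"wz": 0},
  {"x": -0.045,"y": 0,"z": -0.0225,"wx": 0,"wy": -0.0267,"wz": 0},
  {"x": -0.077,"y": 0,"z": -0.0325,"wx": 0,"wy": -0.0267,"wz": 0},
  {"x": -0.077,"y": 0,"z": -0.0325,"wx": 0,"wy": -0.0267,"wz": 0},
])

```text
t: 10.1
eef_pos: [0.5079, -0.0469, 0.0205]
tool_rot: [0.092, 0.656, 0.745, -0.079]
contact_force: [-0.1, -1.0, 0.4]
gripper_width: 0.288
```

```bash
python3 st.py
python3 - <<'E'
from h import *
im=cams.read_camera('wrist'); a=cams.read_camera('scene')
cv2.imwrite('pics/w6.png',np.hstack([cv2.resize(im,(400,300)),cv2.resize(a[110:230,120:340],(400,300))])[:,:,::-1])
E
```

```text
tray x -1.8 state [ 8.7 20.5 13.9] roll z of tool y 0.003 clr [ 6. 41. 10.] F [-0.1 -1.   0.4] T [0.26 0.04 0.  ] 0.28792704628258803
```

View pics/w6.png

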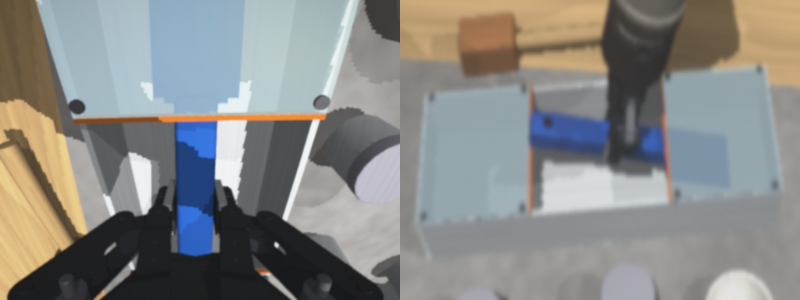

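The view shows the handle end (scene crop (532,130)) raised in front of the near plate edge, and the blade still free under the far plate. Forces are about zero, so I continue drawing it out along its slant.

Request:
jog_arm([
  {"x": -0.045,"y": 0,"z": -0.002,"wx": 0,"wy": 0,"wz": 0},
  {"x": -0.0925,"y": 0,"z": -0.026,"wx": 0,"wy": 0,"wz": 0},
  {"x": -0.136,"y": 0,"z": -0.036,"wx": 0,"wy": 0,"wz": 0},
  {"x": -0.183,"y": 0,"z": -0.06,"wx": 0,"wy": -0.0117,"wz": 0},
  {"x": -0.232,"y": 0,"z": -0.0895,"wx": 0,"wy": -0.034,"wz": 0},
  {"x": -0.232,"y": 0,"z": -0.0895,"wx": 0,"wy": -0.034,"wz": 0},
])

```text
t: 10.7
eef_pos: [0.5133, -0.0873, 0.0493]
tool_rot: [0.132, 0.651, 0.739, -0.114]
contact_force: [-0.7, 0.8, -2.2]
gripper_width: 0.29
```

```bash
python3 st.py
```

```text
tray x -2.3 state [-32.1  49.3  20.1] roll z of tool y 0.004 clr [16.1 50.3 22.8] F [-0.7  0.8 -2.2] T [0.51 0.1  0.03] 0.29003660061642256
```

Request:
jog_arm([
  {"x": -0.078,"y": 0,"z": -0.039,"wx": 0,"wy": -0.0106,"wz": 0},
  {"x": -0.155,"y": 0,"z": -0.075,"wx": 0,"wy": -0.027,"wz": 0},
  {"x": -0.232,"y": 0,"z": -0.11,"wx": 0,"wy": -0.038,"wz": 0},
  {"x": -0.286,"y": 0,"z": -0.144,"wx": 0,"wy": -0.038,"wz": 0},
  {"x": -0.317,"y": 0,"z": -0.228,"wx": 0,"wy": -0.038,"wz": 0},
  {"x": -0.362,"y": 0,"z": -0.35,"wx": 0,"wy": -0.038,"wz": 0},
  {"x": -0.414,"y": 0,"z": -0.491,"wx": 0,"wy": -0.038,"wz": 0},
  {"x": -0.465,"y": 0,"z": -0.632,"wx": 0,"wy": -0.038,"wz": 0},
  {"x": -0.465,"y": 0,"z": -0.632,"wx": 0,"wy": -0.038,"wz": 0},
  {"x": -0.465,"y": 0,"z": -0.632,"wx": 0,"wy": -0.038,"wz": 0},
  {"x": -0.465,"y": 0,"z": -0.632,"wx": 0,"wy": -0.038,"wz": 0},
  {"x": -0.465,"y": 0,"z": -0.632,"wx": 0,"wy": -0.038,"wz": 0},
])

```text
t: 11.7
eef_pos: [0.5173, -0.1312, 0.1985]
tool_rot: [0.175, 0.643, 0.73, -0.153]
contact_force: [0.5, 0.2, -1.2]
gripper_width: 0.291
```

```bash
python3 st.py
python3 - <<'E'
from h import *
im=cams.read_camera('top'); s=cams.read_camera('scene')
cv2.imwrite('pics/w7.png',np.hstack([cv2.resize(im,(400,300)),cv2.resize(s,(400,300))])[:,:,::-1])
L={}
for n in ['blade_tip','handle_tip','scraper_mid']:
    q=[]
    for c in ['top','scene']:
        q.append(finder.place_of(c,n)[:1]); 
    print(n,[[(np.round(d['location'],1).tolist(),round(d['confidence'],2)) for d in e] for e in q])
    if all(q): m,g=tri('top',q[0][0]['location'],'scene',q[1][0]['location']); print('   ',m.round(3),round(g,4))
for n in ['tin_a','dish','mallet']: print(n,[at_z('scene',d['location'],0).round(3).tolist() for d in finder.place_of('scene',n)[:2]])
print(monitor.get_obs()['joint_vel'])
E
```

```text
tray x -4.7 state [-76.1 198.5  26.9] roll z of tool y 0.001 clr [ 93.9 158.7 154.9] F [ 0.5  0.2 -1.2] T [0.63 0.07 0.02] 0.2912737067082454
blade_tip [[], [([265.1, 133.4], 0.81)]]
handle_tip [[([409.2, 190.9], 0.85)], [([136.6, 96.4], 0.9)]]
    [ 0.527 -0.205  0.278] 0.0013
scraper_mid [[], [([199.8, 115.2], 0.57)]]
tin_a [[0.693, -0.167, 0.0], [0.655, -0.009, 0.0]]
dish [[0.66, 0.122, -0.0]]
mallet [[0.382, -0.218, 0.0]]
[ 0.0003118  -0.00262075 -0.00024301  0.0001719  -0.00070668  0.00091366
 -0.00118055]
```

View pics/w7.png

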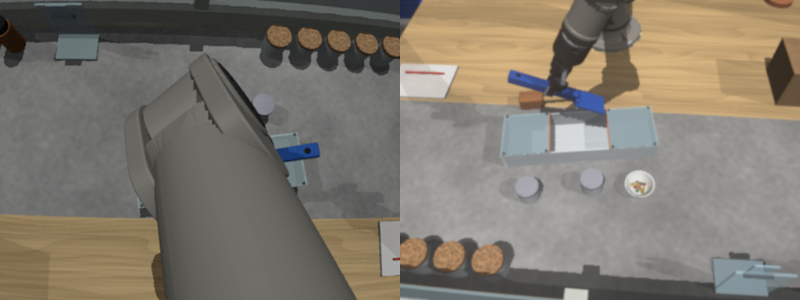

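The scraper hangs clear of the tray with its handle end up. Its triangulated handle-tip height of 0.278 m matches the model's 0.278 m. The tins, dish and mallet are where they were, so I'm handing in.

```bash
python3 -c "
from station import bot; print(bot.hand_in())"
```

```text
the job is handed in; nothing more can be done
None
```

The scraper is out of the tray and was held in the gripper, at rest in the air, when I handed the job in at about 12 s. I gripped the handle through the opening and lifted it 8 mm. I then slid it 50 mm towards the blade end, so the handle end cleared its plate. It came out handle first along its own slant, tilted 14° rising to 27°, and then straight up.

**Last checks:**
- **Hold:** the gripper opening read about 25 mm on the 26 mm handle, the joint speeds were about zero, and the wrist force was about 1 N.
- **Height:** the handle tip measured 0.278 m from two cameras, matching the model. The lowest point, the blade edge, is worked out at about 0.155 m, or 9 cm above the covers. The blade showed in only one camera, so its height was not measured directly.
- **Covers:** no contact force showed at any stop during the withdrawal. Planned clearance at the tightest point was about 3–4 mm.
- **Bystanders:** the tins, dish and mallet were found within 1 cm of where they started, about what the finder can resolve.

**What disagreed:** the first grasp closed on nothing, just above the handle. The real fingertips were about 30 mm behind the reported tool point. I confirmed this in the wrist picture and by lowering in small steps, and the second grasp held.

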